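# Lock the slicer's disc with its pin and take off the hub nut, whichever way it unscrews

## Robot

A 7-joint arm with a two-finger parallel gripper is mounted at the origin on a cart in front of the work surface, level with it; the furniture and walls round the work are solid. World frame = base frame: x ahead of the robot, y to its left, z up, the work surface at z = 0. Lengths are in m, angles in rad, forces in N, time in s.
With the tool pointing down it reaches from about 0.425 to 0.925 m from the base axis. Payload 6.8 kg.
Tool frame: the origin (TCP) lies midway between the tips of the shut fingers; the grasp point (between the pads) lies bot.grip_point_offset behind it (bot.grip_point_offset is the distance from the TCP to the grasp point, in m); z points along the fingers, y is the line along which they close (so a half turn about z gives the same grasp; the last joint's range is limited). The gripper opens to 85 mm and grips with 20 to 120 N. Pads are 22 mm wide; open, the fingers measure 114 mm over their backs; the gripper's body (76 mm by 85 mm) begins 54 mm behind the grasp point. The pads swing forward as they close: fully open they stand 13 mm farther back than shut.
Start: joints at [1.027, 0.477, 0.022, 1.555, -0.011, 1.109, -0.083], TCP at [0.285, -0.612, 0.231] pointing down, gripper open.
Joint ranges: [-2.96, 2.96], [-0.34, 2.1], [-1.41, 1.46], [0.24, 2.44], [-1.37, 4.51], [0.17, 1.92], [-2.96, 2.96]. Speed limits (rad/s): [2.39, 2.39, 3.14, 3.14, 3.14, 3.14, 3.14].

## Interface

Orientations are given as a unit quaternion [w, x, y, z].
In Python, from station import get_obs, cams, job, bot gives the robot as it stands.
- The arm moves only by the tool arm_command, never from a script. Its argument "rows" is a list that holds one entry, the list of rows, each a list of 5 numbers: the finger opening in mm, from 0 to 85.4, then the shift along the world's x, y, z in units of 60 mm (1.0 is 60 mm), then the turn about the world's z in units of 0.08 rad (1.0 is 0.08 rad). In form: [[[grip, x, y, z, turn], ...]]. A call has exactly 10 rows; each row shifts and turns the commanded pose from where the row before left it; what a row does not reach is not made up. A row lasts 1/8 s, in which the tool goes at most 62.5 mm and 10.7 degrees, less where a joint would pass 70% of its speed; a pose out of reach is approached as far as the arm can. A call with a number of a shift or a turn outside -1 to 1 is refused whole. A call with a gripper value outside its range is refused whole. The fingers move at their own pace and stop on an object; "newtons" is the grip in N (left out, the last holds). Time passes only in rows, so rows that do not move let the fingers close, or fill a call up. It gives the time, the measured TCP pose, the force, the opening and the grip force at its end, in the units of the state.
- get_obs(): the state, without advancing time (a new reading comes with each control period).
- cams.read_camera(name): name is "scene" or "side" or "wrist"; returns the picture (400x640x3 uint8, red, green, blue); there is no depth.
- cams.camera_params(name): a dict with "K" (3x3 intrinsics, pixels), "k1" (the pictures are not rectified: a ray, as slopes to the right and down, at radius r is drawn at 1 + k1 r^2 times it, then the intrinsics apply), "extrinsics" (4x4, takes a point from camera to world coordinates). Camera axes: x right, y down, z forward; pixel columns grow to the right and rows downward; lengths in m; the calibration is good to about 2 mm. A picture is of the moment at which its call begins: read the wrist's pose just before it. camera_params takes no time and is no camera call; for the wrist camera it gives the pose at the moment of the call.
- job.hand_in(): hands the job in; it is judged then, once.
The state is a dict: "t": time; "q": joint angles; "joint_vel": joint speeds; "joint_torque": joint torques, N m; "eef_pos": TCP position; "tool_rot": TCP orientation; "contact_force": force on the tool from outside, world axes, zero at the start; "torque": the same for the moment, N m; "gripper_width": opening from 0.0 (shut) to 1.0 (fully open); "grasp_force": force on a finger pad.
Only numpy, scipy, OpenCV 4.12 (cv2) and the standard library are available. Lean on these libraries where they do the work, as an engineer would, in place of code of your own. Each camera call takes 0.05 s, during which the arm holds its last target. There are 200 camera calls.

## Task

The slicing disc has to come off for washing, so get its hub nut undone: take the red-headed lock pin from its parking socket and push it fully down through the disc's eyelet into the socket below, so that the disc cannot spin along, and let go of it. Then unscrew the black hub nut: nobody remembers whether its thread is right- or left-handed, so try it a little one way, and if it comes up hard do not force it but turn it the other way until it is free. Lift the nut straight off, leaving the pin in place and the other things undisturbed, and finish still holding it in the gripper, upright and still, some 7 cm above its seat over the middle of the disc.

Things in the scene. Friction and masses are not known exactly. Their poses are not given: they have to be found in the camera images.
- slicer: Cream vegetable slicer, a low motor base 200 x 320 mm and 58 mm high, fixed to the worktop, bowl and hood taken off. Origin: centre of its underside; z up, its front (grey panel with a knob) looks along its own -x, its own +y points to the end with the disc. All offsets below are in this frame.
- hub (a point): Middle of the disc's upper face, 85 mm above the worktop: the nut's seat. The stud here, radius 18.5 mm, rises 27 mm. Its thread: the tightening way the nut comes up hard within 12 degrees, the pin's play included; the loosening way it turns easily, climbs 2 mm in the first 45 degrees, and can be lifted off from 60 to 120 degrees of turn, not before.
- slicing_disc (a joint): Turn of the steel slicing disc (radius 83 mm, 3 mm thick) with stud and eyelet on its axle, rad, 0 = eyelet exactly over the lock socket (so it starts); anticlockwise from above positive. It spins freely, so unless the pin is in, the nut only takes the disc along.
- eyelet (a point): Centre of the upper face of the steel eyelet on the disc's rim, 94 mm from the axle towards the slicer's -y; ring of outer diameter 23 mm and 7 mm high with a vertical through hole of diameter 11 mm; its top is 3 mm above the disc.
- lock_socket (a point): Centre of the mouth of the steel lock socket that stands on the base right under the eyelet (5 mm below it): hole of diameter 11 mm, 18 mm deep.
- park_socket (a point): Centre of the mouth of the grey parking socket (outer diameter 28 mm, its top 88 mm above the worktop) at the slicer's end away from the disc, in which the pin stands at the start: hole of diameter 11 mm, 30 mm deep.
- lock_pin: Lock pin, 40 g, upright. Origin: tip of the shank, z up along the pin. Steel shank of diameter 8 mm, 27 mm long, lowest 5 mm tapered; above it a red grip of diameter 16 mm (17 at its shoulder), 27 to 62 mm above the tip. Fully home in the lock the shoulder sits on the eyelet, the tip 15 mm below the lock socket's mouth.
- hub_nut: Black ribbed hub nut, a round cap open below, about 70 g, 38 mm high, diameter 47 mm (51 mm at a rim round its lowest 4 mm). Origin: centre of its underside, z up. Its thread (see hub) differs in hand from start to start and cannot be seen. Against the stop it resists with over 0.5 N m from 12 degrees on; the loosening way takes under 0.2 N m.
- lemon: Lemon, 71 x 53 x 51 mm, lies on a wooden board on the right; bystander. Origin: underside.
- salt_shaker: Glass salt shaker, 44 mm wide, 90 mm high; bystander, to the right of the slicer. Origin: underside.
- coffee_mug: White dotted mug, 82 x 117 mm with its handle, 91 mm high; bystander, to the left of the slicer. Origin: underside.
Mind the look-alikes: they are no part of the job. What is meant by the hub_nut is not green, and is the larger of those in its own colour.

How it is judged:
On the way, in this order (a step that is already met when the one before it is completed fails the run):
1. the lock pin stands fully home through the eyelet in the lock socket, let go, the nut still screwed on (z of lock_pin in the frame of lock_socket below -0.011 m and horizontal distance between lock_pin and lock_socket below 0.004 m and angle between lock_pin's own z axis and vertical below 0.15 rad and contact force between lock_pin and the fingers below 0.1 N and z of hub_nut in the frame of hub below 0.006 m), for 0.2 s.
2. with the pin home, the nut is lifted clear of the stud (z of lock_pin in the frame of lock_socket below -0.011 m and horizontal distance between lock_pin and lock_socket below 0.004 m and angle between lock_pin's own z axis and vertical below 0.15 rad and z of hub_nut in the frame of hub above 0.032 m), for 0.2 s.
At the end, for the whole second after the job is handed in: The pin stands fully home in the lock (tip 11 mm or more below the socket mouth, within 4 mm of its axis, upright), released; the nut is held by the fingers 50 to 150 mm above its seat, within 60 mm sideways of the axle, upright within 0.2 rad, clear of the slicer and still (20 mm/s) (z of lock_pin in the frame of lock_socket below -0.011 m and horizontal distance between lock_pin and lock_socket below 0.004 m and angle between lock_pin's own z axis and vertical below 0.15 rad and contact force between lock_pin and the fingers below 0.1 N and z of hub_nut in the frame of hub between 0.05 and 0.15 m and horizontal distance between hub_nut and hub below 0.06 m and angle between hub_nut's own z axis and vertical below 0.2 rad and contact force between hub_nut and the fingers above 1 N and contact force between hub_nut and slicer below 0.1 N and linear speed of hub_nut below 0.02 m/s); the arm keeps its last pose, push and grip.
It fails at once if the nut is wrenched against its thread (over 150 N between nut and slicer) (contact force between hub_nut and slicer above 150 N).
It fails at once if the lemon is pushed away (over 40 mm) (distance of lemon from where it was at the start of the episode above 0.04 m).
It fails at once if the salt shaker is pushed away (over 30 mm) or tipped (distance of salt_shaker from where it was at the start of the episode above 0.03 m or angle between salt_shaker's own z axis and vertical above 0.3 rad).
It fails at once if the mug is pushed away (over 30 mm) or tipped (distance of coffee_mug from where it was at the start of the episode above 0.03 m or angle between coffee_mug's own z axis and vertical above 0.3 rad).
It also fails if it takes over 51 s, if anything falls off the work surface, if the arm or the gripper's body presses on something with over 40 N, if the wrist force passes 120 N, or if a joint passes its speed limit or range.

## Working session

There is one attempt and no reset: what is moved stays moved. The work goes in short steps, Python scripts to look and compute and a tool call to move; the robot and the scene stay as the last step left them, time stands still between calls to the robot, and variables do not carry over. Pictures are saved under pics/ and viewed, at most 10 in all, crops included, and the job is handed in when it is done.

Besides the shell and the picture viewer there is one more tool, called after "Call:" by a JSON object that holds its "op" and its "data". arm_command: Moves the arm, as the interface text tells. Its arguments: {"type":"object","properties":{"rows":{"type":"array"},"newtons":{"type":"number"}},"required":["rows"]}

```bash
mkdir -p pics; cat > h.py <<'E'
import numpy as np,cv2
from station import get_obs,cams,job,bot
def snap(n,f):
    p=cams.camera_params(n); im=cams.read_camera(n); cv2.imwrite(f'pics/{f}.png',im[:,:,::-1]); np.savez(f'pics/{f}.npz',K=p['K'],k1=p['k1'],E=p['extrinsics']); return im,p
def load(f):
    z=np.load(f'pics/{f}.npz'); return cv2.imread(f'pics/{f}.png')[:,:,::-1],dict(K=z['K'],k1=float(z['k1']),extrinsics=z['E'])
def ray(p,u,v):
    K=np.array(p['K']);d=np.array([(u-K[0,2])/K[0,0],(v-K[1,2])/K[1,1]]);s=d.copy()
    for _ in range(30): s=d/(1+p['k1']*(s@s))
    E=np.array(p['extrinsics']); return E[:3,3],E[:3,:3]@np.array([s[0],s[1],1])
def onz(p,u,v,z):
    o,d=ray(p,u,v); return o+d*(z-o[2])/d[2]
def proj(p,X):
    E=np.array(p['extrinsics']);c=E[:3,:3].T@(np.array(X)-E[:3,3]);s=c[:2]/c[2];s=s*(1+p['k1']*(s@s));K=np.array(p['K']);return K[0,0]*s[0]+K[0,2],K[1,1]*s[1]+K[1,2]
E
python3 - <<'E'
from h import *
for n in('scene','side'):
    im,p=snap(n,n+'0'); print(n,p['K'],p['k1'],np.round(p['extrinsics'],3))
print(get_obs(),bot.grip_point_offset)
a=cv2.imread('pics/scene0.png');b=cv2.imread('pics/side0.png')
E
```

```text
scene [[388.36284849   0.         316.22845713]
 [  0.         388.36284849 201.44000681]
 [  0.           0.           1.        ]] -0.036697976656352965 [[-0.868 -0.313  0.386  0.056]
 [-0.497  0.527 -0.689  0.7  ]
 [ 0.012 -0.79  -0.613  0.747]
 [ 0.     0.     0.     1.   ]]
side [[385.24835113   0.         325.98405432]
 [  0.         385.24835113 199.18714278]
 [  0.           0.           1.        ]] -0.08680157175837952 [[-0.929 -0.239  0.283  0.096]
 [-0.371  0.598 -0.711  0.87 ]
 [ 0.001 -0.765 -0.644  0.936]
 [ 0.     0.     0.     1.   ]]
{'t': 0.1, 'q': array([ 1.02687966,  0.47775092,  0.02232666,  1.55633443, -0.0114682 ,
        1.10926919, -0.08311794]), 'joint_vel': array([ 1.78524100e-03, -1.92857325e-03, -1.67705790e-03, -2.90321089e-04,
       -1.50067937e-05, -9.58657545e-07, -7.99477721e-04]), 'joint_torque': array([ 4.71331441e-03, -5.97765219e+01,  1.61397893e+00, -2.81957066e+01,
        1.28522908e-02,  4.96644789e-03,  2.77838825e-05]), 'eef_pos': array([ 0.28472543, -0.61143983,  0.23040783]), 'tool_rot': array([-7.79450140e-04,  9.76348137e-01,  2.16202793e-01, -2.44531296e-04]), 'contact_force': array([-0.16596349,  0.02234125,  0.1080828 ]), 'torque': array([ 0.00426052,  0.0141321 , -0.00213217]), 'grasp_force': 0.0, 'gripper_width': 1.0006442171855252} 0.0187
```

View pics/scene0.png

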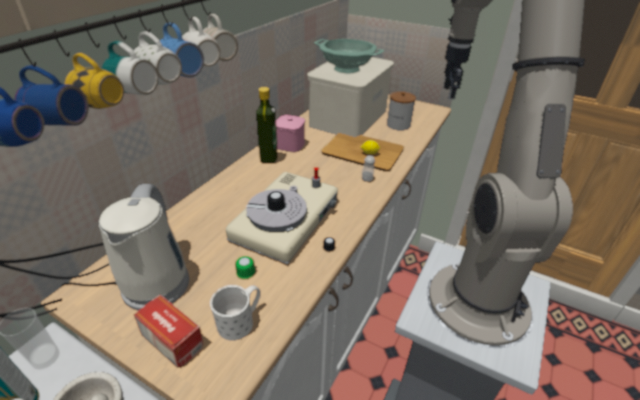

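View pics/side0.png

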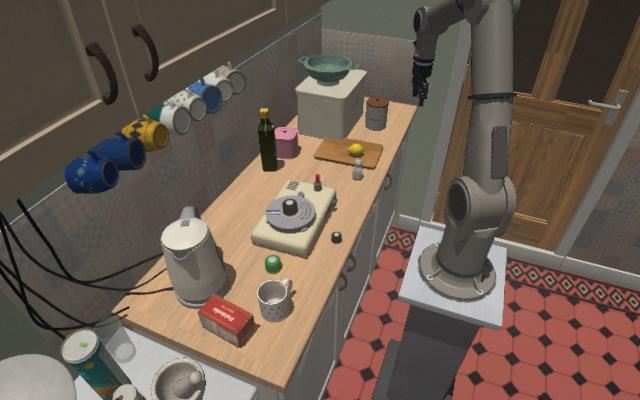

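Black caps: one on the disc (scene 275,200), a smaller black one on the worktop (329,243) and a green one (245,266). I choose the large black one on the disc. The red pin is at (316,176); the red carton at (168,328) is not it. I'll check this in one close crop and measure.

```bash
python3 - <<'E'
from h import *
from scipy import ndimage as nd
for f,box in(('scene0',(225,160,345,265)),('side0',(245,165,350,255))):
    im,p=load(f); x0,y0,x1,y1=box
    c=im[y0:y1,x0:x1].astype(int); hsv=cv2.cvtColor(im[y0:y1,x0:x1].copy(),cv2.COLOR_RGB2HSV)
    red=(c[...,0]>110)&(c[...,1]<70)&(c[...,2]<70); blk=c.max(2)<50
    for nm,m,z in(('red',red,.115),('blk',blk,.105)):
        l,n=nd.label(m)
        for i in range(1,n+1):
            v,u=np.where(l==i)
            if len(v)>12: print(f,nm,len(v),u.min()+x0,u.max()+x0,v.min()+y0,v.max()+y0,(u.mean()+x0).round(1),(v.mean()+y0).round(1),onz(p,u.mean()+x0,v.mean()+y0,z).round(4))
im,p=load('side0');cv2.imwrite('pics/crop1.png',cv2.resize(im[165:260,240:350,::-1],None,fx=6,fy=6,interpolation=cv2.INTER_CUBIC))
E
```

```text
scene0 red 24 314 318 168 178 315.8 173.2 [ 0.5219 -0.1275  0.115 ]
scene0 blk 27 262 275 160 161 268.3 160.5 [ 0.6919 -0.1267  0.105 ]
scene0 blk 165 268 284 196 209 276.2 203.6 [0.5473 0.0405 0.105 ]
scene0 blk 17 323 327 208 214 324.9 210.7 [4.209e-01 3.000e-04 1.050e-01]
scene0 blk 54 324 333 243 249 328.9 246.3 [0.349  0.1116 0.105 ]
side0 blk 80 263 276 165 170 269.4 167.4 [ 0.7248 -0.1401  0.105 ]
```

View pics/crop1.png

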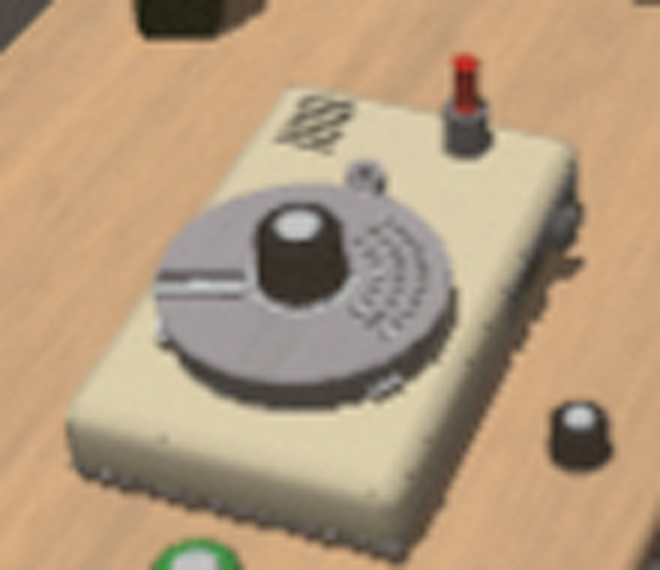

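The crop confirms it: the black nut's top is at side (289.5,202.5), the eyelet at (301,194.5) and the red pin's top at (317.3,175.5).

```bash
python3 - <<'E'
from h import *
im,p=load('side0')
P=onz(p,317.3,176,.123);N=onz(p,289.5,202.3,.123);Y=onz(p,301,194.5,.088)
print(P,N,Y,np.linalg.norm((Y-N)[:2]),np.degrees(np.arctan2(*(Y-N)[1::-1])))
im,p=load('scene0'); print(onz(p,316,169,.123),onz(p,276,195,.123),onz(p,293,189.5,.088))
R=np.array(get_obs()['tool_rot']);from scipy.spatial.transform import Rotation as Q
print(Q.from_quat(R[[1,2,3,0]]).as_matrix().round(3))
p=cams.camera_params('wrist');print(np.round(p['extrinsics'],3))
print([ (k) for k in dir(bot) if k[0]!='_'])
E
```

```text
[ 0.52860305 -0.134571    0.123     ] [0.55720637 0.03080145 0.123     ] [ 0.55821316 -0.05773124  0.088     ] 0.08853841578741634 -89.3484658753628
[ 0.52648018 -0.13675643  0.123     ] [0.55513296 0.02837864 0.123     ] [ 0.55607137 -0.05604239  0.088     ]
[[ 0.907  0.422 -0.001]
 [ 0.422 -0.907  0.001]
 [-0.    -0.002 -1.   ]]
[[ 0.421 -0.86  -0.287  0.359]
 [-0.907 -0.4   -0.133 -0.577]
 [-0.     0.316 -0.949  0.373]
 [ 0.     0.     0.     1.   ]]
['PlanningError', 'grip_point_offset']
```

Call:
{"op": "arm_command", "data": {"rows": [[[85, 0.41, 0.8, 0, 1], [85, 0.41, 0.8, 0, 1], [85, 0.41, 0.8, 0, 1], [85, 0.41, 0.8, 0, 1], [85, 0.41, 0.8, 0, 1], [85, 0.41, 0.8, 0, 1], [85, 0.41, 0.8, 0, 1], [85, 0.41, 0.8, 0, 1], [85, 0.41, 0.8, 0, 1], [85, 0.41, 0.8, 0, 1]]], "newtons": 40}}

```text
t: 1.35
eef_pos: [0.5313, -0.1304, 0.2311]
tool_rot: [-0.0, 0.814, 0.58, -0.0]
contact_force: [1.2, -1.2, -0.8]
gripper_width: 0.993
grasp_force: 0.0
```

Call:
{"op": "arm_command", "data": {"rows": [[[50, 0, 0, -0.1, 1], [50, 0, 0, -0.1, 1], [50, 0, 0, -0.1, 1], [50, 0, 0, -0.1, 1], [50, 0, 0, -0.1, 0.1], [50, 0, 0, 0, 0], [50, 0, 0, 0, 0], [50, 0, 0, 0, 0], [50, 0, 0, 0, 0], [50, 0, 0, 0, 0]]]}}

```text
t: 2.6
eef_pos: [0.531, -0.1319, 0.2014]
tool_rot: [0.0, 0.71, 0.705, 0.0]
contact_force: [-0.1, -0.2, 0.8]
gripper_width: 0.588
grasp_force: 0.0
```

```bash
python3 - <<'E'
from h import *
im,p=snap('wrist','w1'); o=get_obs(); print(o['t'],o['eef_pos'],o['tool_rot'],o['q'].round(2))
print(np.round(p['extrinsics'],3),p['K'],p['k1'])
E
```

```text
2.65 [ 0.53099655 -0.13190988  0.20139094] [6.49065423e-05 7.09612873e-01 7.04591771e-01 5.23455896e-05] [ 0.47  0.33 -0.41  1.87  0.16  0.97 -0.02]
[[ 1.    -0.008 -0.002  0.532]
 [-0.008 -0.948 -0.317 -0.05 ]
 [ 0.001  0.317 -0.948  0.344]
 [ 0.     0.     0.     1.   ]] [[278.86127198   0.         320.91658836]
 [  0.         278.86127198 197.01367657]
 [  0.           0.           1.        ]] -0.017045033838349842
```

View pics/w1.png

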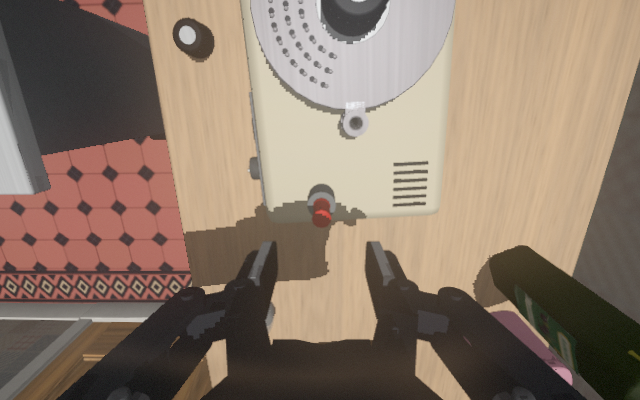

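The wrist view shows the pin's red top near (322,218), the eyelet hole near (355,123), and the nut at the top edge (352,10).

```bash
python3 - <<'E'
from h import *
im,p=load('w1'); c=im.astype(int)
m=(c[...,0]>90)&(c[...,1]<70)&(c[...,2]<70); m[:180]=0;m[235:]=0;m[:,:295]=0;m[:,350:]=0
v,u=np.where(m); print(u.min(),u.max(),v.min(),v.max(),u.mean(),v.mean())
for r in range(v.min(),v.max()+1): print(r,u[v==r].min(),u[v==r].max(),end='; ')
print(); print('pin mid',onz(p,u.mean(),v.mean(),.108))
# top: its circle has width w; centre = vmax - radius
top=v.max()+.5-8.0; print('pin top',onz(p,u[v>top-4].mean(),top,.123))
g=cv2.cvtColor(im.copy(),cv2.COLOR_RGB2GRAY)
cv2.imwrite('pics/c2.png',np.hstack([cv2.resize(im[y:y+50,x:x+50,::-1],None,fx=8,fy=8,interpolation=cv2.INTER_CUBIC) for x,y in((297,182),(330,98))]))
b=(g[112:134,343:367]<95); vv,uu=np.where(b); print('hole',uu.mean()+343,vv.mean()+112,len(uu),onz(p,uu.mean()+343,vv.mean()+112,.087))
E
```

```text
313 329 205 226 320.1411042944785 219.96319018404907
205 317 317; Traceback (most recent call last):
  File "<stdin>", line 5, in <module>
    return umr_minimum(a, axis, None, out, keepdims, initial, where)
ValueError: zero-size array to reduction operation minimum which has no identity
```

```bash
python3 - <<'E'
from h import *
im,p=load('w1'); c=im.astype(int)
g=cv2.cvtColor(im.copy(),cv2.COLOR_RGB2GRAY)
cv2.imwrite('pics/c2.png',np.hstack([cv2.resize(im[y:y+50,x:x+50,::-1],None,fx=8,fy=8,interpolation=cv2.INTER_CUBIC) for x,y in((297,182),(330,98))]))
for u,v in((320.5,218.5),(320.5,219.5)): print('pin top',onz(p,u,v,.123))
b=(g[112:134,343:367]<95); vv,uu=np.where(b); print('hole',uu.mean()+343,vv.mean()+112,len(uu),onz(p,uu.mean()+343,vv.mean()+112,.086))
E
```

```text
pin top [ 0.53083076 -0.14321603  0.123     ]
pin top [ 0.53082291 -0.144144    0.123     ]
hole 354.8125 120.75 32 [ 0.56213946 -0.06456413  0.086     ]
```

View pics/c2.png

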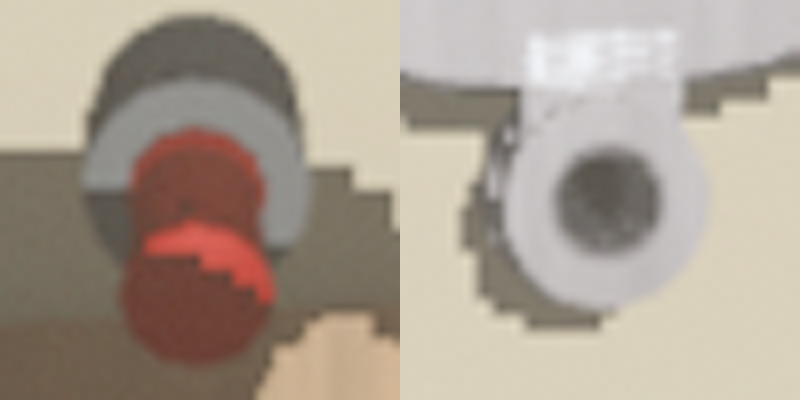

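```bash
python3 - <<'E'
from h import *
im,p=load('w1')
P=onz(p,321.3,218.2,.123);Y=onz(p,355.2,122.9,.088)
# park socket mouth centre: outer ring width 84..307 -> centre col 195, top edge 80, width 223 -> centre row ~ 190
S=onz(p,297+195.5/8-.5,182+190/8-.5,.088)
print(P,Y,S,Y-P,Y-S,'tcp->pin',(P-get_obs()['eef_pos'])/.06)
E
```

```text
[ 0.53151786 -0.14294375  0.123     ] [ 0.56230286 -0.06630562  0.088     ] [ 0.53122616 -0.1439912   0.088     ] [ 0.03078499  0.07663814 -0.035     ] [0.0310767  0.07768559 0.        ] tcp->pin [ 0.00868863 -0.18389789 -1.30651563]
```

Call:
{"op": "arm_command", "data": {"rows": [[[50, 0.01, -0.18, -0.2, 0], [50, 0, 0, -0.3, 0], [50, 0, 0, -0.3, 0], [50, 0, 0, -0.3, 0], [50, 0, 0, -0.3, 0], [50, 0, 0, -0.2, 0], [50, 0, 0, -0.17, 0], [50, 0, 0, 0, 0], [14, 0, 0, 0, 0], [10, 0, 0, 0, 0]]], "newtons": 30}}

```text
t: 3.9
eef_pos: [0.5321, -0.1428, 0.0958]
tool_rot: [0.001, 0.71, 0.705, 0.0]
contact_force: [-0.8, 0.5, 4.2]
gripper_width: 0.175
grasp_force: 31.7
```

Call:
{"op": "arm_command", "data": {"rows": [[[5, 0, 0, 0, 0], [5, 0, 0, 0, 0], [5, 0, 0, 0, 0], [5, 0, 0, 0.1, 0], [5, 0, 0, 0.2, 0], [5, 0, 0, 0.25, 0], [5, 0, 0, 0.25, 0], [5, 0, 0, 0, 0], [5, 0, 0, 0, 0], [5, 0, 0, 0, 0]]]}}

```text
t: 5.15
eef_pos: [0.5311, -0.1427, 0.1425]
tool_rot: [-0.001, 0.71, 0.705, -0.0]
contact_force: [0.4, 0.1, -0.5]
gripper_width: 0.178
grasp_force: 29.3
```

```bash
python3 - <<'E'
from h import *
im,p=snap('wrist','w2'); print(get_obs()['eef_pos'],get_obs()['contact_force'])
E
```

```text
[ 0.53113798 -0.14265003  0.14256767] [-0.05266456 -0.20000485  0.06635587]
```

View pics/w2.png

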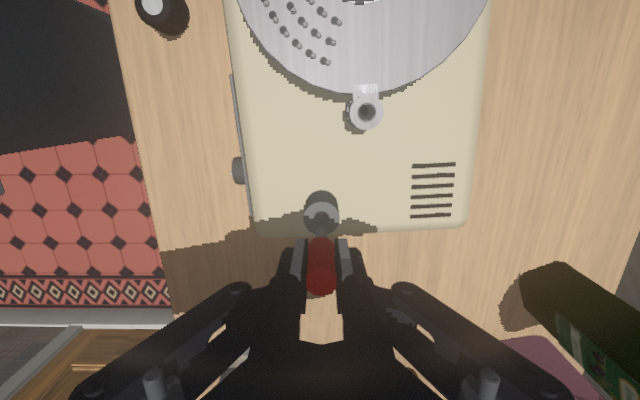

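```bash
python3 - <<'E'
from h import *
im,p=load('w2')
cv2.imwrite('pics/c3.png',np.hstack([cv2.resize(im[y:y+w,x:x+w,::-1],(400,400),interpolation=cv2.INTER_CUBIC) for x,y,w in((271,200,100),(341,87,50))]))
E
```

```text
(no output)
```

View pics/c3.png

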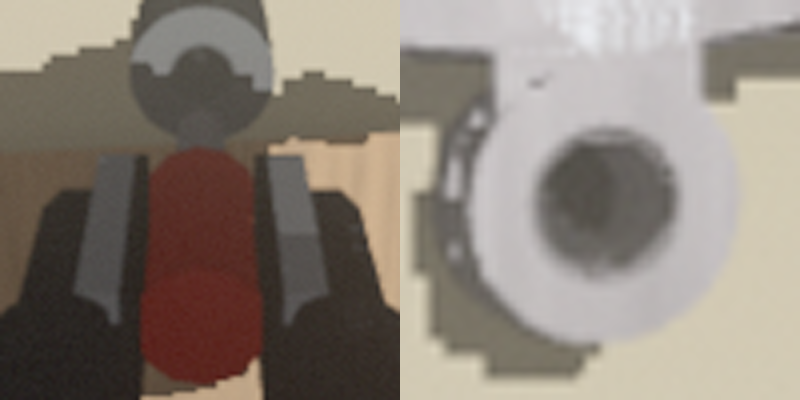

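```bash
python3 - <<'E'
from h import *
im,p=load('w2')
P=onz(p,321.4,280.9,.170);S=onz(p,320.9,217.6,.088);Y=onz(p,366.3,111.8,.088)
print('pin',P,'park',S,'eye',Y,'eye-pin',(Y-P)/.06,'eye-park',(Y-S)/.06, 'tip proj',proj(p,[*P[:2],.108]))
N=onz(p,352,10,.1)
E
```

```text
pin [ 0.53156657 -0.14194151  0.17      ] park [ 0.53126317 -0.14313266  0.088     ] eye [ 0.56257425 -0.06606524  0.088     ] eye-pin [ 0.51679461  1.26460449 -1.36666667] eye-park [0.52185134 1.28445694 0.        ] tip proj (np.float64(321.3055225952223), np.float64(227.15621638314843))
```

Call:
{"op": "arm_command", "data": {"rows": [[[5, 0.1, 0.25, 0, 0], [5, 0.1, 0.25, 0, 0], [5, 0.1, 0.25, 0, 0], [5, 0.1, 0.25, 0, 0], [5, 0.12, 0.27, 0, 0], [5, 0, 0, -0.1, 0], [5, 0, 0, -0.1, 0], [5, 0, 0, 0, 0], [5, 0, 0, 0, 0], [5, 0, 0, 0, 0]]]}}

```text
t: 6.45
eef_pos: [0.5628, -0.0669, 0.1313]
tool_rot: [0.0, 0.71, 0.704, 0.0]
contact_force: [0.1, -0.5, -0.0]
gripper_width: 0.172
grasp_force: 29.3
```

```bash
python3 - <<'E'
from h import *
im,p=snap('wrist','w3'); o=get_obs();print(o['eef_pos'],o['contact_force'])
cv2.imwrite('pics/c4.png',np.hstack([cv2.resize(im[y:y+100,x:x+100,::-1],(600,600),interpolation=cv2.INTER_CUBIC) for x,y in((271,200),)]))
E
```

```text
[ 0.56284437 -0.066833    0.13131351] [ 0.19788016 -0.04270319 -0.79666191]
```

View pics/c4.png

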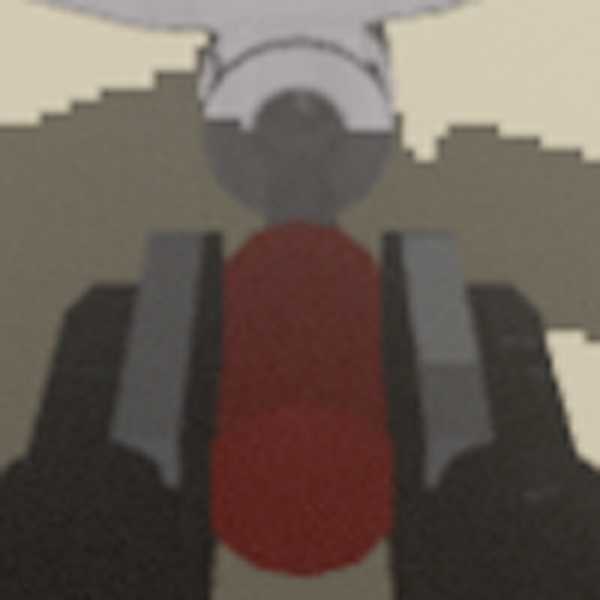

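```bash
python3 - <<'E'
from h import *
im,p=load('w3')
P=onz(p,321,281.0,.1585)
for v in(221.5,222): print('pin',P,'eye',onz(p,320.5,v,.088))
E
```

```text
pin [ 0.56305109 -0.06637567  0.1585    ] eye [ 0.56277257 -0.06570808  0.088     ]
pin [ 0.56305109 -0.06637567  0.1585    ] eye [ 0.56276905 -0.06610086  0.088     ]
```

Call:
{"op": "arm_command", "data": {"rows": [[[5, 0, 0.01, -0.1, 0], [5, 0, 0, -0.08, 0], [5, 0, 0, -0.08, 0], [5, 0, 0, -0.08, 0], [5, 0, 0, -0.08, 0], [5, 0, 0, -0.08, 0], [5, 0, 0, -0.07, 0], [5, 0, 0, -0.04, 0], [5, 0, 0, 0, 0], [5, 0, 0, 0, 0]]]}}

```text
t: 7.75
eef_pos: [0.5638, -0.0659, 0.0955]
tool_rot: [0.001, 0.71, 0.705, 0.001]
contact_force: [-0.5, 0.4, 5.5]
gripper_width: 0.173
grasp_force: 29.8
```

Call:
{"op": "arm_command", "data": {"rows": [[[35, 0, 0, 0, 0], [35, 0, 0, 0, 0], [35, 0, 0, 0, 0], [35, 0, 0, 0.3, 0], [35, 0, 0, 0.5, 0], [60, 0, 0, 0.5, 0], [84, 0, 0.4, 0.5, 0], [84, 0, 0.4, 0.2, 0], [84, 0, 0, 0, 0], [84, 0, 0, 0, 0]]]}}

```text
t: 9.0
eef_pos: [0.5625, -0.019, 0.2145]
tool_rot: [0.0, 0.71, 0.704, -0.0]
contact_force: [-0.1, 0.3, 0.4]
gripper_width: 0.983
grasp_force: 0.0
```

```bash
python3 - <<'E'
from h import *
im,p=snap('wrist','w4'); o=get_obs();print(o['eef_pos'],o['q'].round(2))
E
```

```text
[ 0.56233465 -0.01933956  0.21412674] [ 0.28  0.35 -0.44  1.82  0.17  1.01 -0.24]
```

View pics/w4.png

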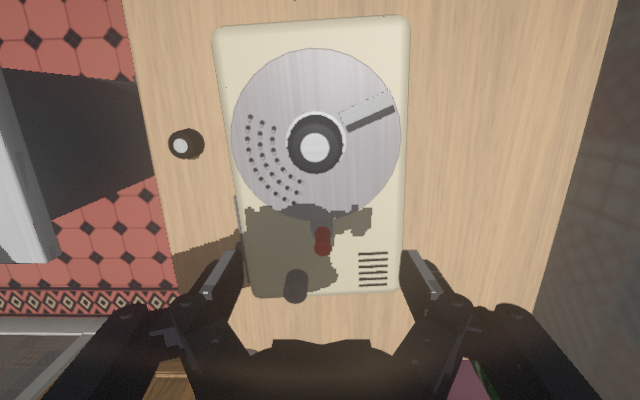

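The pin stands in the eyelet (322,240), released; the nut is at about (315,145). Next I measure the nut.

```bash
python3 - <<'E'
from h import *
im,p=load('w4'); c=im[95:190,275:360].astype(int)
m=((c.max(2)<75)).astype(np.uint8); cs,_=cv2.findContours(m,cv2.RETR_EXTERNAL,cv2.CHAIN_APPROX_NONE)
k=max(cs,key=cv2.contourArea); e=cv2.fitEllipse(k); print(e,cv2.boundingRect(k))
cx,cy=e[0][0]+275,e[0][1]+95; print('blk',cx,cy,onz(p,cx,cy,.1))
c2=im[125:170,295:335].astype(int);w=(c2.min(2)>130)
k=max(cv2.findContours(w.astype(np.uint8),cv2.RETR_EXTERNAL,cv2.CHAIN_APPROX_NONE)[0],key=cv2.contourArea);e=cv2.fitEllipse(k);print('top',e,onz(p,e[0][0]+295,e[0][1]+125,.123))
# disc edge: left/right
print('disc',onz(p,231,132,.085),onz(p,401,132,.085),onz(p,316,48,.085))
print('pin top',onz(p,322.5,246,.123))
E
```

```text
((40.33341598510742, 48.945648193359375), (53.067474365234375, 54.90888977050781), 17.1494083404541) (14, 54, 49, 24)
blk 315.3334159851074 143.94564819335938 [0.55802973 0.02812577 0.1       ]
top ((19.48249626159668, 22.030508041381836), (28.54095458984375, 28.739667892456055), 145.2585906982422) [0.55776101 0.02869779 0.123     ]
disc [0.47731226 0.03819751 0.085     ] [0.63969742 0.03678866 0.085     ] [0.55952131 0.10951455 0.085     ]
pin top [ 0.56382707 -0.06385683  0.123     ]
```

Call:
{"op": "arm_command", "data": {"rows": [[[84, -0.075, 0.4, -0.2, 0], [84, 0, 0.39, -0.3, 0], [84, 0, 0, -0.4, 0], [84, 0, 0, -0.4, 0], [84, 0, 0, -0.35, 0], [84, 0, 0, -0.25, 0], [84, 0, 0, -0.2, 0], [84, 0, 0, 0, 0], [84, 0, 0, 0, 0], [55, 0, 0, 0, 0]]], "newtons": 40}}

```text
t: 10.3
eef_pos: [0.5588, 0.0295, 0.0892]
tool_rot: [0.0, 0.71, 0.705, 0.001]
contact_force: [-0.2, 0.6, 0.1]
gripper_width: 0.8
grasp_force: 0.0
```

Call:
{"op": "arm_command", "data": {"rows": [[[40, 0, 0, 0, 0], [40, 0, 0, 0, 0], [40, 0, 0, 0, 0], [40, 0, 0, 0, 0], [40, 0, 0, 0, 0], [40, 0, 0, 0, 0], [40, 0, 0, 0, 0], [40, 0, 0, 0, 0], [40, 0, 0, 0, 0], [40, 0, 0, 0, 0]]]}}

```text
t: 11.55
eef_pos: [0.5584, 0.0295, 0.0893]
tool_rot: [0.0, 0.71, 0.705, 0.0]
contact_force: [-1.4, -0.5, 5.1]
gripper_width: 0.549
grasp_force: 40.5
```

```bash
python3 -c "
from h import *
o=get_obs();print(o['eef_pos'],o['contact_force'],o['torque'],o['grasp_force'],o['gripper_width'])"
```

```text
[0.558434   0.02949038 0.08931562] [-1.42257506 -0.47655942  5.14064711] [-0.10353179  0.43116256 -0.00279396] 40.53353860974312 0.5492018773667134
```

Call:
{"op": "arm_command", "data": {"rows": [[[40, 0, 0, 0, 0.4], [40, 0, 0, 0, 0.4], [40, 0, 0, 0, 0.4], [40, 0, 0, 0, 0.4], [40, 0, 0, 0, 0.4], [40, 0, 0, 0, 0.3], [40, 0, 0, 0, 0], [40, 0, 0, 0, 0], [40, 0, 0, 0, 0], [40, 0, 0, 0, 0]]]}}

```text
t: 12.8
eef_pos: [0.5583, 0.029, 0.0893]
tool_rot: [0.0, 0.643, 0.766, -0.0]
contact_force: [-3.1, -0.8, 6.6]
gripper_width: 0.549
grasp_force: 40.9
```

```bash
python3 -c "
from h import *
o=get_obs();print(o['eef_pos'],o['contact_force'],o['torque'],o['grasp_force'],o['tool_rot'])"
```

```text
[0.55829678 0.02901573 0.08932365] [-3.11598132 -0.84821277  6.55598966] [-0.27621267  0.53473276 -0.5269974 ] 40.91999424621463 [ 2.00788724e-04  6.42646956e-01  7.66162406e-01 -1.35798336e-04]
```

Anticlockwise comes up hard (0.53 N m), so the thread is left-handed and I turn clockwise.

Call:
{"op": "arm_command", "data": {"rows": [[[40, 0, 0, 0, -0.8], [40, 0, 0, 0, -0.8], [40, 0, 0, 0, -0.8], [40, 0, 0, 0, -0.8], [40, 0, 0, 0.002, -0.8], [40, 0, 0, 0.003, -0.8], [40, 0, 0, 0.003, -0.8], [40, 0, 0, 0.003, -0.8], [40, 0, 0, 0, 0], [40, 0, 0, 0, 0]]]}}

```text
t: 14.05
eef_pos: [0.5586, 0.0292, 0.0896]
tool_rot: [0.0, 0.815, 0.58, 0.0]
contact_force: [-0.4, -2.3, 4.6]
gripper_width: 0.549
grasp_force: 40.8
```

```bash
python3 -c "
from h import *
o=get_obs();print(o['eef_pos'],o['contact_force'],o['torque'],o['grasp_force'],o['tool_rot'])"
```

```text
[0.55856362 0.02922321 0.08958801] [-0.37003959 -2.29346766  4.56201271] [-0.35142905  0.2331806  -0.06557009] 40.82901734858751 [3.43599015e-04 8.14789172e-01 5.79757240e-01 1.72091262e-04]
```

Call:
{"op": "arm_command", "data": {"rows": [[[40, 0, 0, 0.003, -0.8], [40, 0, 0, 0.003, -0.8], [40, 0, 0, 0.003, -0.8], [40, 0, 0, 0.003, -0.8], [40, 0, 0, 0.003, -0.8], [40, 0, 0, 0.003, -0.8], [40, 0, 0, 0.003, -0.8], [40, 0, 0, 0.003, -0.8], [40, 0, 0, 0.002, -0.8], [40, 0, 0, 0.002, -0.8]]]}}

```text
t: 15.3
eef_pos: [0.5589, 0.0292, 0.0911]
tool_rot: [0.0, 0.956, 0.293, 0.001]
contact_force: [0.9, -1.8, 1.3]
gripper_width: 0.546
grasp_force: 40.7
```

Call:
{"op": "arm_command", "data": {"rows": [[[40, 0, 0, 0.002, -0.8], [40, 0, 0, 0.002, -0.8], [40, 0, 0, 0.002, -0.8], [40, 0, 0, 0.002, -0.8], [40, 0, 0, 0.002, -0.8], [40, 0, 0, 0.002, -0.8], [40, 0, 0, 0.002, -0.8], [40, 0, 0, 0, -0.8], [40, 0, 0, 0, -0.8], [40, 0, 0, 0, 0]]]}}

```text
t: 16.55
eef_pos: [0.5588, 0.0285, 0.0916]
tool_rot: [0.0, 1.0, 0.01, 0.001]
contact_force: [1.8, -4.3, -0.5]
gripper_width: 0.547
grasp_force: 41.1
```

```bash
python3 -c "
from h import *
o=get_obs();print(o['eef_pos'],o['contact_force'],o['torque'],o['grasp_force'],o['q'].round(2)); r=o['tool_rot']; print(np.degrees(2*np.arctan2(r[2],r[1])))
snap('side','side2')"
```

```text
[0.55881857 0.02853624 0.09163353] [ 1.84243866 -4.28054376 -0.48181998] [-0.94062494 -0.52786385  0.04268004] 41.14016901701689 [-0.13  0.46 -0.04  1.95  0.03  0.73 -1.74]
1.168671925844429
```

Call:
{"op": "arm_command", "data": {"rows": [[[40, 0, 0, 0.02, 0], [40, 0, 0, 0.02, 0], [40, 0, 0, 0.03, 0], [40, 0, 0, 0.03, 0], [40, 0, 0, 0.03, 0], [40, 0, 0, 0, 0], [40, 0, 0, 0, 0], [40, 0, 0, 0, 0], [40, 0, 0, 0, 0], [40, 0, 0, 0, 0]]]}}

```text
t: 17.85
eef_pos: [0.5585, 0.0291, 0.0996]
tool_rot: [0.0, 1.0, 0.01, 0.0]
contact_force: [2.2, -4.5, -0.4]
gripper_width: 0.545
grasp_force: 41.9
```

Call:
{"op": "arm_command", "data": {"rows": [[[40, 0, 0, 0.1, 0], [40, 0, 0, 0.13, 0], [40, 0, 0, 0.15, 0], [40, 0, 0, 0.15, 0], [40, 0, 0, 0.15, 0], [40, 0, 0, 0.15, 0], [40, 0, 0, 0.12, 0], [40, 0, 0, 0.08, 0], [40, 0, 0, 0.03, 0], [40, 0, 0, 0, 0]]]}}

```text
t: 19.1
eef_pos: [0.5582, 0.0294, 0.163]
tool_rot: [0.0, 1.0, 0.01, -0.0]
contact_force: [-0.5, 0.1, -0.9]
gripper_width: 0.546
grasp_force: 42.0
```

Call:
{"op": "arm_command", "data": {"rows": [[[40, 0, 0, 0, 0], [40, 0, 0, 0, 0], [40, 0, 0, 0, 0], [40, 0, 0, 0, 0], [40, 0, 0, 0, 0], [40, 0, 0, 0, 0], [40, 0, 0, 0, 0], [40, 0, 0, 0, 0], [40, 0, 0, 0, 0], [40, 0, 0, 0, 0]]]}}

```text
t: 20.35
eef_pos: [0.5582, 0.0295, 0.1631]
tool_rot: [0.0, 1.0, 0.01, 0.0]
contact_force: [0.6, -0.0, -0.7]
gripper_width: 0.549
grasp_force: 42.0
```

```bash
python3 -c "
from h import *
im,p=snap('side','side3')
cv2.imwrite('pics/c5.png',cv2.resize(im[120:260,220:360,::-1],None,fx=4,fy=4,interpolation=cv2.INTER_CUBIC))"
```

```text
(no output)
```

View pics/c5.png

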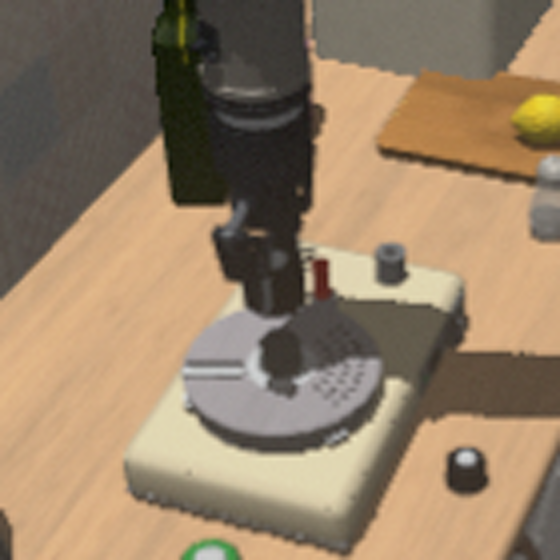

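The crop shows the nut in the gripper (275,290) above the bare stud (280,355), with the pin still home (321,280).

```bash
python3 -c "
from station import job
print(job.hand_in())"
```

```text
the job is handed in; nothing more can be done
None
```

The job is handed in at about 20 s: the pin stands home in the lock and released, and the nut, which turned out to be left-handed, is held upright about 74 mm above its seat over the disc; no verdict came back.

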